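# Feed a shoe heel into the ratchet clamp and hold it under gentle pressure

## Robot

A 6-joint arm with a two-finger parallel gripper is mounted at the origin on the work surface. World frame = base frame: x ahead of the robot, y to its left, z up, the work surface at z = 0. Lengths are in m, angles in rad, forces in N, time in s.
With the tool pointing down it reaches from about 0.275 to 0.75 m from the base axis. Payload 10.2 kg.
Tool frame: the origin (TCP) lies at the very end of the fingers, on their centre line; the grasp point (between the pads) lies bot.tcp_to_grasp behind it (bot.tcp_to_grasp is the distance from the TCP to the grasp point, in m); z points along the fingers, x is the direction in which the jaws open and shut, and the axes are right-handed (so a half turn about z gives the same grasp; the last joint's range is limited). The gripper opens to 88 mm and grips with 3 to 60 N. Pads are 18 mm wide; open, the fingers measure 123 mm over their backs; the gripper's body (75 mm by 187 mm) begins 45 mm behind the grasp point.
Start: joints at [-1.354, 0.313, 1.498, -0, 1.331, -0.223], TCP at [0.224, -0.475, 0.209] pointing down, gripper open.
Joint ranges: [-2.94, 2.94], [-0.97, 2.17], [0.19, 2.56], [-1.23, 4.37], [0.02, 3.11], [-2.88, 2.88]. Speed limits (rad/s): [2.39, 2.39, 3.01, 3.14, 3.14, 3.14].

## Interface

Orientations are given as a unit quaternion [w, x, y, z].
In Python, from workcell import sensors, vision, finish_job, bot gives the robot as it stands. The module is installed in compiled form; this text tells all that it offers.
- The arm moves only by the shell command python3 -m handwheel 'ROWS'. ROWS is JSON, a list of rows, each a list of 3 entries, a list of its own where there are three numbers: the opening, from -1 (shut) to 1 (fully open), then the shift along the world's x, y, z scaled (see below), then the turn, a rotation vector about the world's x, y, z scaled (see below). A call has 1 to 8 rows; each row shifts and turns the commanded pose from where the row before left it; what a row does not reach is not made up. The controller multiplies each number of a shift by 0.5 m and each number of a turn by 120 degrees. A row lasts 1/12 s, in which the tool goes at most 41.7 mm and 7.16 degrees, less where a joint would pass 70% of its speed; a pose out of reach is approached as far as the arm can. A call with a number of a shift or a turn outside -1 to 1 is refused whole. A call with a gripper value outside its range is refused whole. The fingers move at their own pace and stop on an object; the grip force is fixed at half the most. Time passes only in rows, so rows that do not move let the fingers close. It gives the time, the measured TCP pose, the force and the opening at its end, in the units of the state.
- sensors.sense(): the state, without advancing time (a new reading comes with each control period).
- vision.get_image(name): name is "scene" or "top"; returns the picture (384x512x3 uint8, blue, green, red); there is no depth.
- vision.camera_model(name): a dict with "K" (3x3 intrinsics, pixels), "R" (3x3) and "t" (3): a world point X has camera coordinates R X + t. Camera axes: x right, y down, z forward; pixel columns grow to the right and rows downward; lengths in m; the calibration is good to about 2 mm. A picture is of the moment at which its call begins. camera_model takes no time and is no camera call.
- finish_job(): hands the job in, once; it reports no verdict.
The state is a dict: "clock": time; "q": joint angles; "qd": joint speeds; "joint_torque": joint torques, N m; "tool_pos": TCP position; "orientation": TCP orientation; "ft_force": force on the tool from outside, world axes, zero at the start; "torque": the same for the moment, N m; "gripper_width": finger opening in m.
Only numpy, scipy, OpenCV 4.12 (cv2) and the standard library are available. Lean on these libraries where they do the work, as an engineer would, in place of code of your own. Each camera call takes 0.05 s, during which the arm holds its last target.

## Task

A freshly glued shoe heel lies in the feed channel of the little bench clamp: push the clamp's sprung plunger all the way in so that the heel slides home under the jaw, then pump the ratchet trigger until the jaw's sprung pad touches the heel and is pressed back about half of its 16 mm travel, without crushing the heel by pressing the pad near its limit. Move the heel only with the plunger and the jaw only with the trigger, leave the other things on the table alone, and finish while still holding the trigger in, so that the pad keeps pressing on the heel.

Things in the scene. Friction and masses are not known exactly. Their poses are not given: they have to be found in the camera images.
- clamp: bench clamp fixed to the table, grey steel base 265 mm long, 10 mm thick. Origin at table height on its centre line; x = the way the jaw closes, z up. Along x at y = 0 (mm): trigger, black grip post (-84 to -70, top 98), jaw and pad, heel place, anvil wall (from 101, 55 tall). Feed channel, then plunger, on the -y side; home stop on the +y side. All but trigger and post is below 56 mm
- trigger_back (a point): centre of the flat back face (looks to clamp -x) of the trigger, an upright steel plate 12 mm thick, 44 wide, 52 to 105 mm above the table; push it along clamp +x. The fixed post is 22 mm in front of it (50 mm over both at rest). The toothed jaw bar sticks out up to 40 mm behind it, below 40 mm height
- trigger (a joint): m along clamp +x: 0 out, 0.020 fully in. Return spring 3 to 5.6 N. Going in, its pawl picks up a tooth of the jaw bar (pitch 8 mm: up to 8 mm of a stroke is idle) and carries the jaw; coming back, the jaw stays (3 N drag). No catch: let go with the pad pressed, the jaw is pushed back until the pad is pressed 2.5 mm or less
- jaw (a joint): advance of the jaw in m, 0 fully open to 0.075, starts between 0 and 0.016. The uncompressed pad face lies at clamp x = this value.
- pad (a joint): how far the sprung rubber pad (36 x 36 mm, 10 mm thick, centre 31 mm above the table) on the jaw's front is pressed back into the jaw, in m: 0 free, 0.016 limit; spring 1.2 N per mm. Half-way is 0.008 (9.6 N). The heel counts as crushed beyond 0.0135.
- pad_face (a point): centre of the pad's front face, which meets the heel.
- plunger (a joint): plunger travel in m along the clamp's +y: 0 sprung out, 0.045 fully in. Spring 3 N at rest, 7 N fully in; it comes back by itself.
- plunger_end (a point): centre of the outer end face (looks to the clamp's -y) of the plunger's black round knob, 34 mm across, 31 mm above the table; push it along the clamp's +y. At rest 160 mm out from the clamp's centre line, at clamp x = 75 mm. The knob overhangs the bare table.
- heel_mid (a point): centre of the loose shoe heel: D-section beech block with a rubber top piece, 50 mm long (clamp x), 45 mm wide, 45 mm tall, round side up, lying on the clamp's base 10 mm above the table. Starts 32 to 44 mm from home on the -y side, in the channel (53 mm wide in x, guiding it with 1.5 mm of play a side).
- home (a point): point of the clamp (clamp x 76 mm, y -1.5 mm) where the heel's centre is when the plunger has pushed it home; its face towards the jaw is then at clamp x = 48 to 52 mm.
- tin: black polish tin, 79 mm across, 24 mm tall, loose beside the clamp (its +y side); origin at its underside. Leave alone.
- brush: beechwood brush, 150 x 50 x 40 mm, bristles down, loose on the clamp's -y side near the trigger end; origin at its underside. Leave alone.
- ramekin: glass ramekin, 84 mm across, 45 mm tall, loose on the clamp's +y side; origin at its underside. Leave alone.
- horn: white plastic shoe horn, about 200 mm long, 4 mm thick, lying on the left of the table. Leave alone.
- cleaner: clear plastic bottle, 52 mm across, 120 mm tall, on the left of the table. Leave alone.
- hammer: hammer lying on the right of the table. Leave alone.
There are look-alikes about, which are no part of the job. What is shaped like the part that bears heel_mid but pink or white is not meant.

How it is judged:
By the outcome, as a careful person would: the job done as asked, in the order asked, and still so for the second after the job is handed in, while the arm keeps its last pose, push and grip.
It also fails if it takes over 72 s, if anything falls off the work surface, if the arm or the gripper's body presses on something with over 40 N, if the wrist force passes 120 N, or if a joint passes its speed limit or range.

## Working session

There is one attempt and no reset: what is moved stays moved. The work goes in short steps, Python scripts to look and compute and a shell command to move; the robot and the scene stay as the last step left them, time stands still between calls to the robot, and variables do not carry over. Pictures are saved under pics/ and viewed, and the job is handed in when it is done.

```bash
mkdir -p pics; python3 - <<'E'
from workcell import sensors, vision, bot
import cv2
for n in("scene","top"):
    im=vision.get_image(n); cv2.imwrite(f"pics/{n}0.png",im)
    m=vision.camera_model(n); print(n,m)
print(sensors.sense()); print(bot.tcp_to_grasp,[a for a in dir(bot) if a[0]!='_'])
E
```

```text
scene {'K': array([[406.17714773,   0.        , 250.89651803],
       [  0.        , 406.17714773, 190.85488086],
       [  0.        ,   0.        ,   1.        ]]), 'R': array([[-0.88160321,  0.47199041,  0.00091111],
       [ 0.34050976,  0.63735261, -0.69125593],
       [-0.32684687, -0.6091032 , -0.72260945]]), 't': array([ 0.49811571, -0.1267415 ,  1.51884613])}
top {'K': array([[360.90439656,   0.        , 262.41046568],
       [  0.        , 360.90439656, 195.65401206],
       [  0.        ,   0.        ,   1.        ]]), 'R': array([[ 0.00953257, -0.99993672, -0.0059744 ],
       [-0.99348024, -0.0087919 , -0.11366492],
       [ 0.1136052 ,  0.00701897, -0.99350118]]), 't': array([0.02093941, 0.58156325, 1.17205861])}
{'clock': 0.1, 'q': array([-1.35440396e+00,  3.13386961e-01,  1.49835135e+00,  2.69793604e-05,
        1.33100091e+00, -2.23377526e-01]), 'qd': array([ 0.0008587 , -0.00198019, -0.00395891, -0.00093698,  0.00039695,
       -0.00242475]), 'joint_torque': array([ 1.96420144e-03, -4.02814150e+01, -2.52644420e+01,  6.95214467e-02,
        3.42487532e-02, -5.54300959e-05]), 'tool_pos': array([ 0.2234603 , -0.47479268,  0.20842562]), 'orientation': array([-4.16018130e-04,  8.44311846e-01, -5.35851825e-01, -3.94657834e-04]), 'ft_force': array([-0.38948798,  0.31428044, -0.18437365]), 'torque': array([-0.00047122,  0.00117123,  0.00134691]), 'gripper_width': 0.08804188880618392}
0.0187 ['Unreachable', 'tcp_to_grasp']
```

View pics/scene0.png

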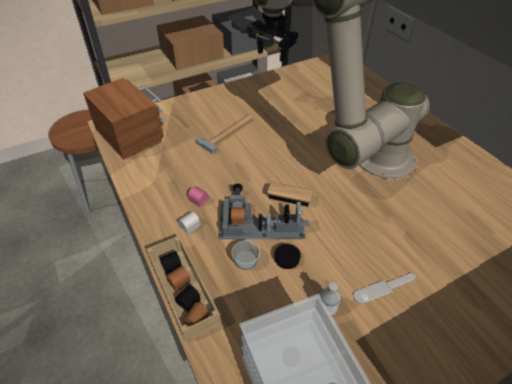

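View pics/top0.png

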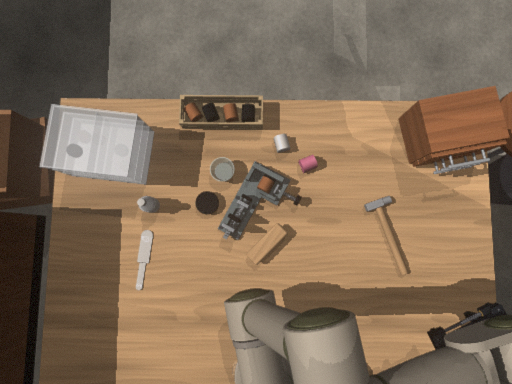

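```bash
python3 - <<'E'
import cv2
a=cv2.imread("pics/top0.png")[145:275,180:330]; cv2.imwrite("pics/topc0.png",cv2.resize(a,None,fx=4.5,fy=4.5,interpolation=cv2.INTER_CUBIC))
a=cv2.imread("pics/scene0.png")[165:275,170:330]; cv2.imwrite("pics/scenec0.png",cv2.resize(a,None,fx=5,fy=5,interpolation=cv2.INTER_CUBIC))
E
```

```text
(no output)
```

View pics/topc0.png

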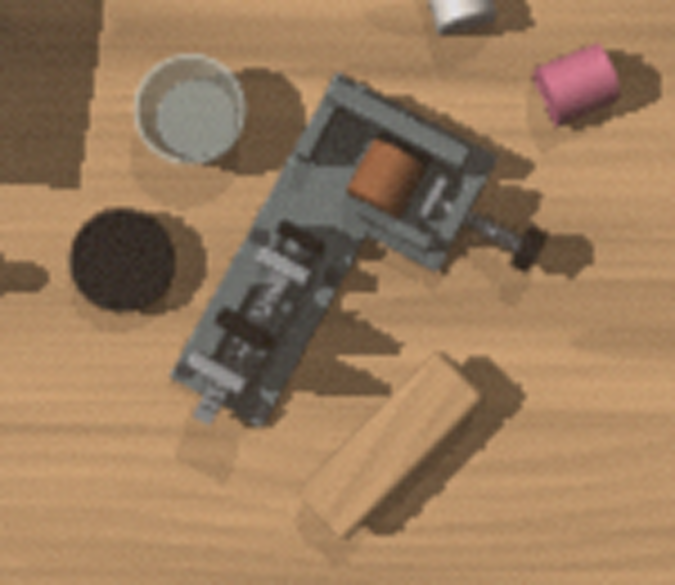

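View pics/scenec0.png

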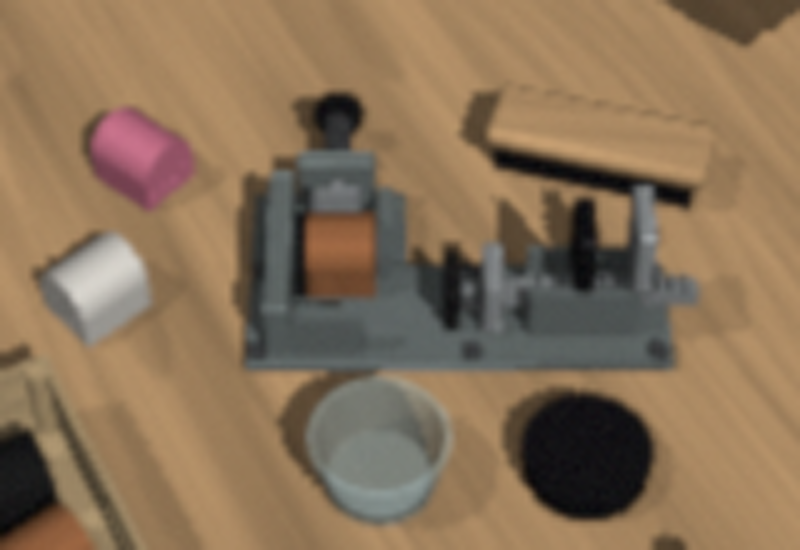

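The heel in the channel is the brown block at top pixel (266,185). Things that could be taken for it are the pink block (308,163), the white block (282,143), and the brown and black blocks in the tray (193 to 248,112). The plunger knob is at about (298,201) and the trigger at about (228,228). Next I fit the clamp pose and overlay it as a check.

```bash
cat > h.py <<'E'
import numpy as np, cv2
from scipy.optimize import least_squares
from workcell import vision
M={n:vision.camera_model(n) for n in("scene","top")}
def proj(n,X):
    m=M[n]; X=np.atleast_2d(X); c=X@m["R"].T+m["t"]; p=c@m["K"].T; return p[:,:2]/p[:,2:]
def T(p,X):
    x,y,a=p; X=np.atleast_2d(np.array(X,float))/1000; c,s=np.cos(a),np.sin(a)
    return np.c_[x+c*X[:,0]-s*X[:,1], y+s*X[:,0]+c*X[:,1], X[:,2]]
OFF={"top":(180,145,4.5),"scene":(170,165,5)}
def px(n,u,v): o=OFF[n]; return np.array([(u+.5)/o[2]+o[0]-.5,(v+.5)/o[2]+o[1]-.5])
E
python3 - <<'E'
from h import *
for n in M: print(n,-M[n]["R"].T@M[n]["t"])
# (img, crop px, clamp pt)
L=[("top",(217,367),(-113,0,105)),("top",(247,328),(-77,0,98)),("top",(530,250),(67+8,-152,40)),
("scene",(644,190),(-113,0,105)),("scene",(585,203),(-77,0,98)),("scene",(338,112),(75,-152,31)),
]
L[2]=("top",(531,248),(75,-152,40))
def res(p): return np.concatenate([proj(n,T(p,X))[0]-px(n,*u) for n,u,X in L])
r=least_squares(res,[0.45,0.0,0.9]); print(r.x,np.degrees(r.x[2]),r.fun.reshape(-1,2).round(2))
p=r.x; np.save("p.npy",p)
def box(x0,x1,y0,y1,z0,z1): return [(x,y,z) for x in(x0,x1) for y in(y0,y1) for z in(z0,z1)]
B=[box(-118,-106,-22,22,52,105),box(-84,-70,-22,22,52,98),box(101,115,-60,40,10,55),box(-130,135,-40,40,0,10)]
for n in M:
    o=OFF[n]; im=cv2.imread(f"pics/{n}c0.png")
    def P(X): q=proj(n,T(p,X)); return (((q-np.array(o[:2])+.5)*o[2])-.5)
    for b in B:
        q=P(b)
        for i in range(8):
            for k in(1,2,4):
                if i^k>i: cv2.line(im,tuple(map(int,q[i].round())),tuple(map(int,q[i^k].round())),(0,255,0),1)
    th=np.linspace(0,6.28,30); q=P(np.c_[75+17*np.cos(th),-160+0*th,31+17*np.sin(th)])
    cv2.polylines(im,[q.round().astype(int)],True,(0,0,255),1)
    q=P([(76,-1.5,10),(0,0,0)]); [cv2.circle(im,tuple(map(int,k)),3,(255,0,255),-1) for k in q]
    cv2.imwrite(f"pics/{n}ov0.png",im)
E
```

```text
scene [0.97872723 0.77080723 1.00946791]
top [0.44442003 0.01782449 1.23067006]
[ 0.57206706  0.07588576 -0.47805798] -27.390704764491318 [[ 1.44  1.6 ]
 [ 0.46  0.15]
 [ 0.91 -0.2 ]
 [ 0.36  2.61]
 [-0.06  1.68]
 [-0.39 -0.35]]
```

View pics/topov0.png

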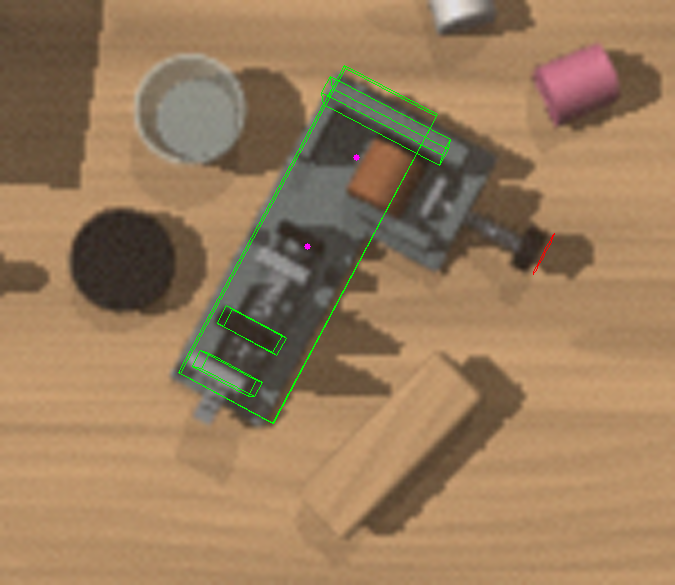

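View pics/sceneov0.png

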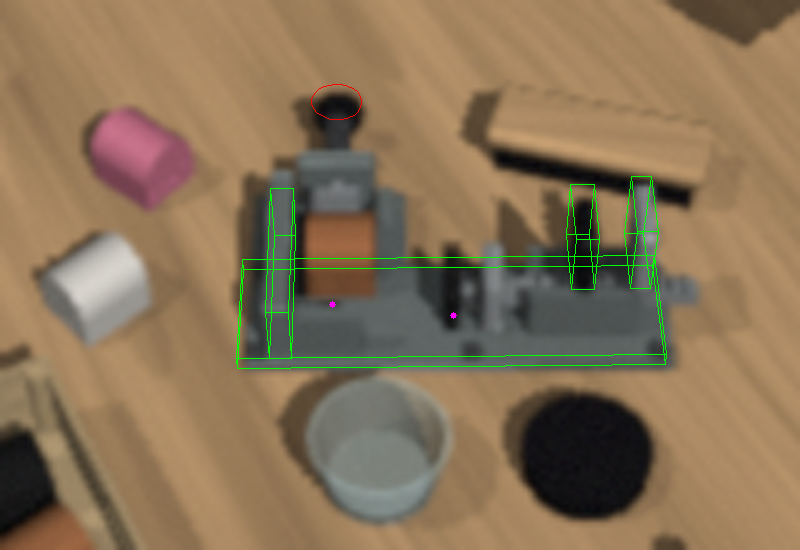

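```bash
python3 - <<'E'
import cv2,numpy as np
a=cv2.imread("pics/top0.png"); b=cv2.imread("pics/scene0.png")
f=lambda im,x,y,w,h,s:cv2.resize(im[y:y+h,x:x+w],None,fx=s,fy=s,interpolation=cv2.INTER_CUBIC)
# two tiles each 400x300 at 12x (33x25 px)
t=np.vstack([np.hstack([f(a,214,208,32,24,12),f(a,280,190,32,24,12)]),np.hstack([f(b,282,198,32,24,12),f(b,222,178,32,24,12)])])
cv2.imwrite("pics/z0.png",t);print(t.shape)
E
```

```text
(576, 768, 3)
```

View pics/z0.png

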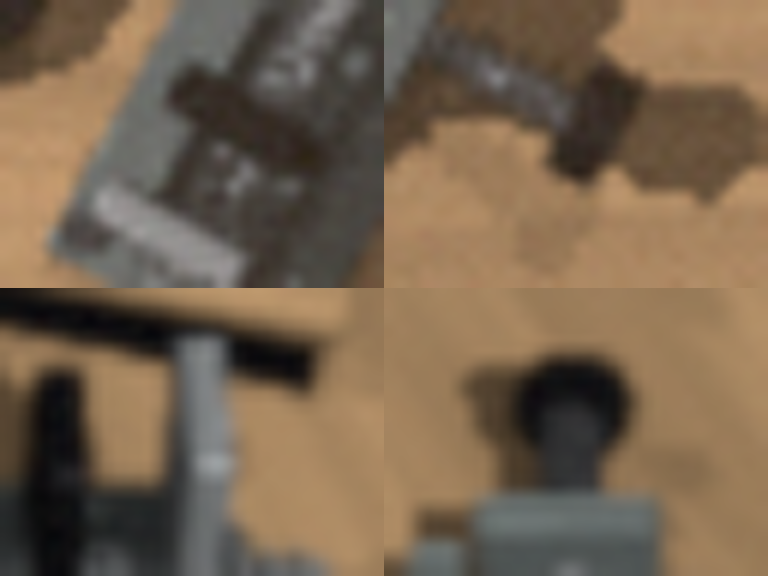

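```bash
cat > fit.py <<'E'
from h import *
L=[("top",(227.6,227.0),(-113,0,105)),("top",(234.2,217.7),(-77,0,98)),("top",(298.75,200.9),(75,-160,31)),
("scene",(298.6,206.8),(-113,0,105)),("scene",(286.5,208.5),(-77,0,98)),("scene",(237.5,186.3),(75,-160,31))]
def res(p): return np.concatenate([proj(n,T(p,X))[0]-u for n,u,X in L])
r=least_squares(res,[0.57,0.07,-0.47]); print(r.x,np.degrees(r.x[2]),r.fun.reshape(-1,2).round(2))
p=r.x; np.save("p.npy",p)
def box(x0,x1,y0,y1,z0,z1): return [(x,y,z) for x in(x0,x1) for y in(y0,y1) for z in(z0,z1)]
B=[box(-119,-107,-22,22,52,105),box(-84,-70,-22,22,52,98),box(101,115,-60,40,10,55),box(-130,135,-40,40,0,10)]
out=[]
for n in M:
    o=OFF[n]; im=cv2.imread(f"pics/{n}c0.png")
    def P(X): q=proj(n,T(p,X)); return (((q-np.array(o[:2])+.5)*o[2])-.5)
    for b in B:
        q=P(b)
        for i in range(8):
            for k in(1,2,4):
                if i^k>i: cv2.line(im,tuple(map(int,q[i].round())),tuple(map(int,q[i^k].round())),(0,255,0),1)
    th=np.linspace(0,6.28,30); q=P(np.c_[75+17*np.cos(th),-160+0*th,31+17*np.sin(th)])
    cv2.polylines(im,[q.round().astype(int)],True,(0,0,255),1)
    cv2.imwrite(f"pics/{n}ov1.png",im)
for nm,X in dict(trig=(-119,0,105),knob=(75,-160,31),home=(76,-1.5,30)).items(): print(nm,T(p,X)[0].round(4))
E
python3 fit.py
```

```text
[ 0.57388688  0.08013727 -0.48553281] -27.818980917898795 [[ 0.08  0.03]
 [-0.74 -0.73]
 [ 0.36 -0.15]
 [ 0.44 -0.22]
 [ 0.28 -0.31]
 [-0.22 -0.49]]
trig [0.4686 0.1357 0.105 ]
knob [ 0.5656 -0.0964  0.031 ]
home [0.6404 0.0433 0.03  ]
```

View pics/topov1.png

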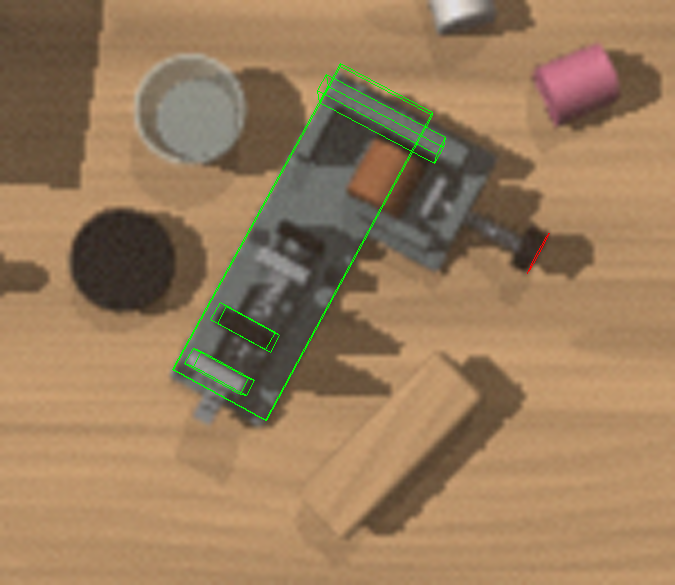

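View pics/sceneov1.png

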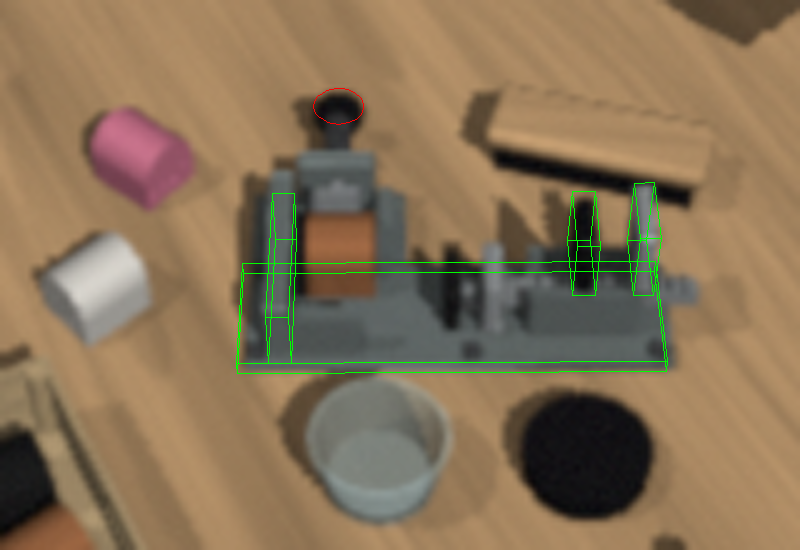

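```bash
python3 -m handwheel '[[-1,[0.047,0.05,-0.006],[0,0,0.0515]],[-1,[0.047,0.05,-0.006],[0,0,0.0515]],[-1,[0.047,0.05,-0.006],[0,0,0.0515]],[-1,[0.047,0.05,-0.006],[0,0,0.0515]],[-1,[0.047,0.05,-0.006],[0,0,0.0515]],[-1,[0.047,0.05,-0.006],[0,0,0.0515]],[-1,[0.047,0.05,-0.006],[0,0,0]],[-1,[0.047,0.05,-0.006],[0,0,0]]]'
```

```text
clock: 0.77
tool_pos: [0.4123, -0.2735, 0.1846]
orientation: [-0.0, 0.971, -0.239, -0.0]
ft_force: [-0.2, -0.7, -0.1]
gripper_width: 0.0374
```

```bash
python3 -m handwheel '[[-1,[0.0465,0.05,-0.02],[0,0,0]],[-1,[0.0465,0.05,-0.02],[0,0,0]],[-1,[0.0465,0.05,-0.02],[0,0,0]],[-1,[0.0465,0.05,-0.02],[0,0,0]],[-1,[0.0465,0.05,-0.02],[0,0,0]],[-1,[0.0465,0.05,-0.02],[0,0,0]],[-1,[0,0,-0.03],[0,0,0]],[-1,[0,0,0],[0,0,0]]]'
python3 - <<'E'
from h import *
from workcell import sensors
for n in("scene","top"): cv2.imwrite(f"pics/{n}1.png",vision.get_image(n))
a=cv2.imread("pics/scene1.png")[125:275,170:330]; cv2.imwrite("pics/scenec1.png",cv2.resize(a,None,fx=4,fy=4,interpolation=cv2.INTER_CUBIC))
p=np.load("p.npy"); s=sensors.sense(); d=s["tool_pos"][:2]-p[:2]; c,q=np.cos(p[2]),np.sin(p[2])
print("clamp",c*d[0]+q*d[1],-q*d[0]+c*d[1],s["tool_pos"][2],s["ft_force"],s["gripper_width"])
E
```

```text
clock: 1.43
tool_pos: [0.5502, -0.1232, 0.1069]
orientation: [-0.0, 0.971, -0.238, -0.003]
ft_force: [-0.1, 0.3, -0.4]
gripper_width: 0.0003
clamp 0.07515613111298644 -0.1924728272446893 0.1097159036094038 [0.86397005 0.29041848 0.01954683] 0.0002662916344608653
```

View pics/scenec1.png

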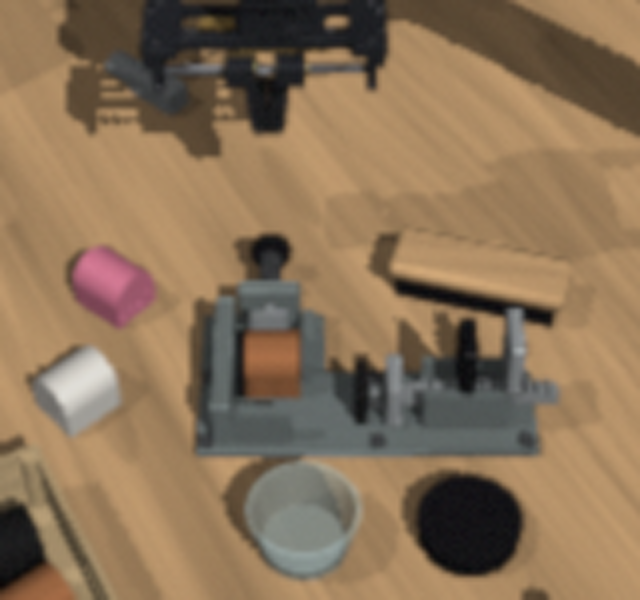

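The fingertips (crop 268,110) line up with the knob (crop 270,255) and there is a gap between them. Now I descend behind it.

```bash
python3 -m handwheel '[[-1,[0,0,-0.06],[0,0,0]],[-1,[0,0,-0.06],[0,0,0]],[-1,[0,0,-0.05],[0,0,0]],[-1,[0,0,0],[0,0,0]],[-1,[0.0093,0.0177,0],[0,0,0]],[-1,[0.0093,0.0177,0],[0,0,0]],[-1,[0,0,0],[0,0,0]]]'
```

```text
clock: 2.12
tool_pos: [0.5621, -0.1063, 0.0272]
orientation: [0.0, 0.971, -0.239, 0.002]
ft_force: [0.1, -0.1, 0.3]
gripper_width: 0.0004
```

```bash
python3 -m handwheel '[[-1,[0.0037,0.0071,-0.012],[0,0,0]],[-1,[0.0037,0.0071,0],[0,0,0]],[-1,[0.0037,0.0071,0],[0,0,0]],[-1,[0,0,0],[0,0,0]]]'; python3 -m handwheel '[[-1,[0.0037,0.0071,0],[0,0,0]],[-1,[0.0037,0.0071,0],[0,0,0]],[-1,[0.0037,0.0071,0],[0,0,0]],[-1,[0.0037,0.0071,0],[0,0,0]],[-1,[0,0,0],[0,0,0]]]'
```

```text
clock: 2.45
tool_pos: [0.5662, -0.0961, 0.0191]
orientation: [-0.0, 0.971, -0.239, 0.0]
ft_force: [-0.3, -0.2, 0.1]
gripper_width: 0.0003
clock: 2.87
tool_pos: [0.5736, -0.0818, 0.019]
orientation: [-0.0, 0.971, -0.239, 0.0]
ft_force: [0.3, 0.3, -0.2]
gripper_width: 0.0005
```

```bash
cat > st.py <<'E'
from h import *
from workcell import sensors
p=np.load("p.npy"); s=sensors.sense(); d=s["tool_pos"][:2]-p[:2]; c,q=np.cos(p[2]),np.sin(p[2]); f=s["ft_force"]
print("clamp mm",((c*d[0]+q*d[1])*1e3).round(1),((-q*d[0]+c*d[1])*1e3).round(1),(s["tool_pos"][2]*1e3).round(1),"F",(c*f[0]+q*f[1]).round(1),(-q*f[0]+c*f[1]).round(1),f[2].round(1),"t",s["clock"])
E
python3 st.py
```

```text
clamp mm 75.3 -143.4 19.0 F 0.1 0.5 -0.2 t 2.8667
```

```bash
python3 - <<'E'
import cv2,numpy as np
from workcell import vision
A=vision.get_image("scene");B=vision.get_image("top")
a=A[150:245,190:320];b=B[155:240,225:340]
t=[cv2.resize(x,(600,int(600*x.shape[0]/x.shape[1])),interpolation=cv2.INTER_CUBIC) for x in(a,b)]
cv2.imwrite("pics/c2a.png",t[0]);cv2.imwrite("pics/c2b.png",t[1])
E
```

```text
(no output)
```

View pics/c2a.png

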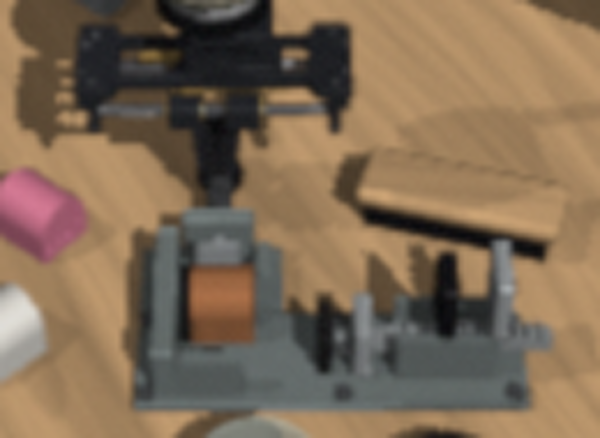

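View pics/c2b.png

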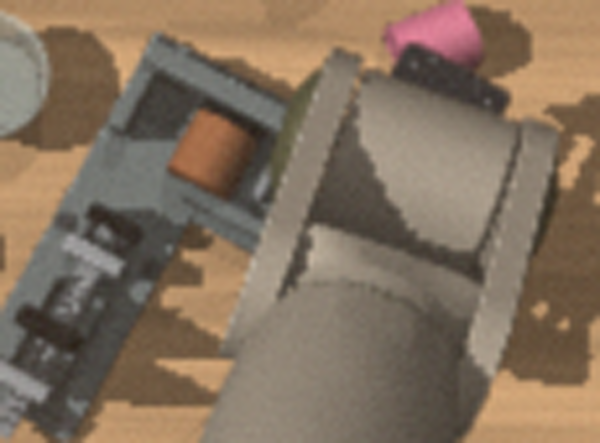

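```bash
python3 -m handwheel '[[-1,[0.0028,0.0053,0],[0,0,0]],[-1,[0.0028,0.0053,0],[0,0,0]],[-1,[0,0,0],[0,0,0]]]'; python3 st.py
python3 - <<'E'
import cv2,numpy as np
from workcell import vision
A=vision.get_image("scene")
a=A[165:225,210:270]
cv2.imwrite("pics/c3a.png",cv2.resize(a,(600,600),interpolation=cv2.INTER_CUBIC))
E
```

```text
clock: 3.22
tool_pos: [0.5762, -0.0768, 0.0189]
orientation: [-0.0, 0.971, -0.239, 0.0]
ft_force: [-0.0, 0.0, -0.0]
gripper_width: 0.0001
clamp mm 75.3 -137.7 18.9 F -0.0 -0.0 -0.0 t 3.2167
```

View pics/c3a.png

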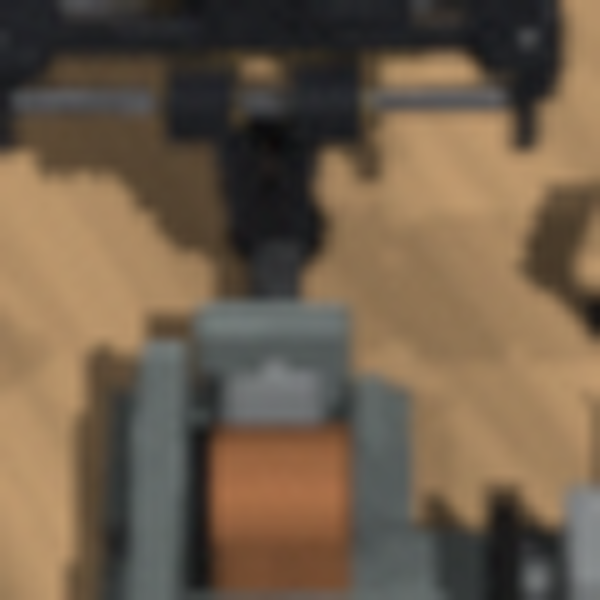

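```bash
python3 - <<'E'
from h import *
p=np.load("p.npy")
f=lambda q:((q-[210,165]+.5)*10).round(0)
print("tcp",f(proj("scene",[[.5762,-.0768,.019],[.5762,-.0768,.083]])))
print("knob ends",f(proj("scene",T(p,[(75,-160,31),(75,-140,31),(75,-128,31),(75,-100,31)]))))
print("fingers",f(proj("scene",T(p,[(75-17,-137.7+9,19),(75+17,-137.7+9,19),(75-17,-137.7+9,60),(75+17,-137.7+9,60)]))))
E
```

```text
tcp [[277. 286.]
 [272. 150.]]
knob ends [[278. 213.]
 [277. 256.]
 [276. 282.]
 [275. 344.]]
fingers [[328. 305.]
 [226. 305.]
 [326. 219.]
 [222. 220.]]
```

```bash
python3 - <<'E'
from h import *
print(proj("scene",[[.5502,-.1238,.1097]]), proj("scene",[[.5502,-.1238,.1297]]))
from workcell import vision
B=cv2.imread("pics/scene1.png");A=vision.get_image("scene"); cv2.imwrite("pics/scene3.png",A)
C=cv2.imread("pics/scene0.png")
t=np.hstack([cv2.resize(x[165:225,217:257],(400,600),interpolation=cv2.INTER_CUBIC) for x in(C,A)])
cv2.imwrite("pics/c4.png",t)
E
```

```text
[[237.12309733 162.21943447]] [[236.97798135 157.6542082 ]]
```

View pics/c4.png

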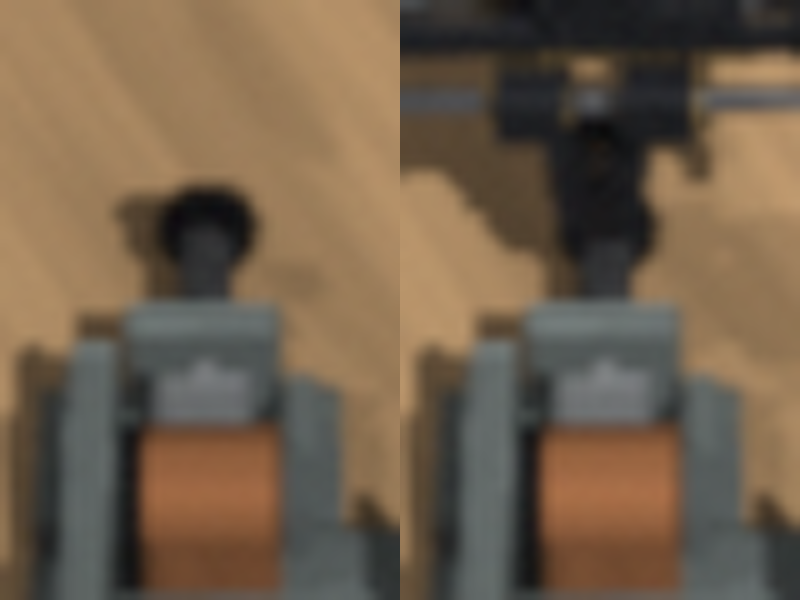

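Nothing has moved or been touched yet. The visible fingertip sits further from the knob than the reported TCP, by about 5 px in the scene view. I creep on while watching the force.

```bash
python3 -m handwheel '[[-1,[0.0028,0.0053,0],[0,0,0]],[-1,[0,0,0],[0,0,0]]]'; python3 st.py;python3 -m handwheel '[[-1,[0.0028,0.0053,0],[0,0,0]],[-1,[0,0,0],[0,0,0]]]'; python3 st.py;python3 -m handwheel '[[-1,[0.0028,0.0053,0],[0,0,0]],[-1,[0,0,0],[0,0,0]]]'; python3 st.py
python3 - <<'E'
from h import *
B=vision.get_image("scene")
A=cv2.imread("pics/scene3.png")
t=np.hstack([cv2.resize(x[165:225,217:257],(400,600),interpolation=cv2.INTER_CUBIC) for x in(A,B)])
cv2.imwrite("pics/c5.png",t)
E
```

```text
clock: 3.48
tool_pos: [0.5776, -0.0743, 0.0189]
orientation: [-0.0, 0.971, -0.24, 0.0]
ft_force: [-0.8, -0.7, -0.6]
gripper_width: 0.0004
clamp mm 75.4 -134.8 18.9 F -0.3 -1.0 -0.6 t 3.4833
clock: 3.65
tool_pos: [0.579, -0.0716, 0.0189]
orientation: [-0.0, 0.971, -0.239, 0.0]
ft_force: [-0.6, -0.6, -0.2]
gripper_width: 0.0005
clamp mm 75.3 -131.8 18.9 F -0.3 -0.8 -0.2 t 3.65
clock: 3.82
tool_pos: [0.5804, -0.0689, 0.0189]
orientation: [-0.0, 0.971, -0.239, 0.0]
ft_force: [-0.2, 1.1, 0.3]
gripper_width: 0.0004
clamp mm 75.3 -128.7 18.9 F -0.7 0.9 0.3 t 3.8167
```

View pics/c5.png

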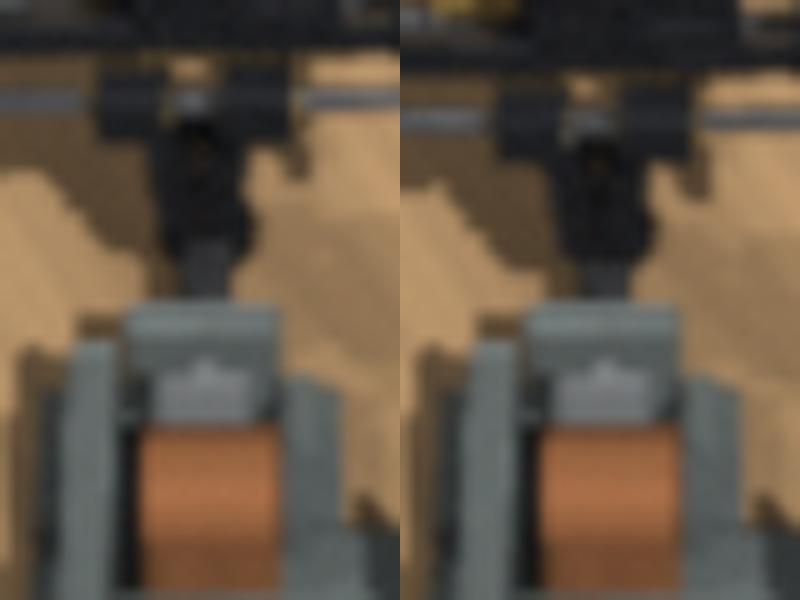

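```bash
python3 - <<'E'
from h import *
C=cv2.imread("pics/scene0.png");B=cv2.imread("pics/top0.png");A=cv2.imread("pics/scene1.png")
for n in M: print(n,proj(n,[[.2235,-.4748,.2084],[.2235,-.4748,.2384]]))
def crop(im,n,X,x,y):
    t=cv2.resize(im[y:y+50,x:x+65],None,fx=6,fy=6,interpolation=cv2.INTER_CUBIC)
    for q,c in zip(proj(n,X),((0,0,255),(0,255,0))): cv2.circle(t,tuple(int(v) for v in (q-[x,y]+.5)*6),3,c,-1)
    return t
X=np.array([[.2235,-.4748,.2084],[.2235,-.4748,.2384]])
X2=np.array([[.5502,-.1238,.1097],[.5502,-.1238,.1397]])
cv2.imwrite("pics/c6.png",np.hstack([crop(C,"scene",X,245,15),crop(A,"scene",X2,205,125)]))
cv2.imwrite("pics/c7.png",crop(B,"top",X,425,300))
E
```

```text
scene [[270.67879052  63.36479559]
 [270.96031613  56.2062003 ]]
top [[443.98122748 319.97133026]
 [449.56696526 322.55641814]]
```

View pics/c6.png

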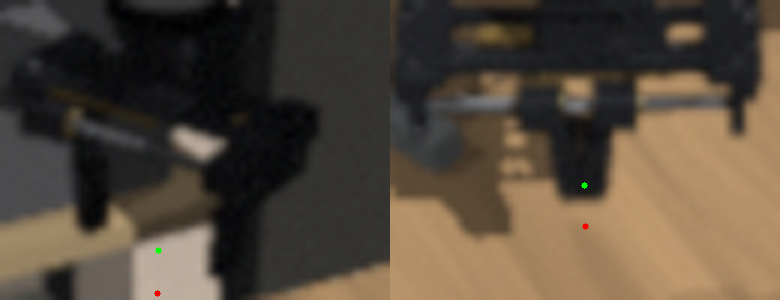

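View pics/c7.png

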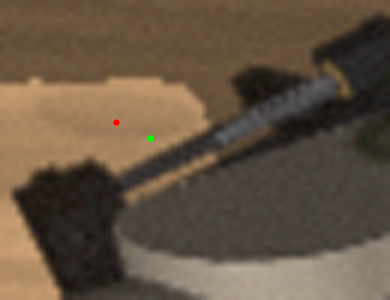

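The camera shows the real fingertips about 22 to 30 mm above the reported TCP in both gripper views. That means the fingers are passing over or just short of the knob without touching it. I back out the way I came, then lower gently while watching the force.

```bash
python3 -m handwheel '[[-1,[-0.0140,-0.0265,0],[0,0,0]],[-1,[-0.0140,-0.0265,0],[0,0,0]],[-1,[-0.0140,-0.0265,0],[0,0,0]],[-1,[-0.0140,-0.0265,0],[0,0,0]],[-1,[0,0,0],[0,0,0]]]'; python3 st.py;python3 -m handwheel '[[-1,[0,0,-0.008],[0,0,0]],[-1,[0,0,-0.008],[0,0,0]],[-1,[0,0,0],[0,0,0]]]'; python3 st.py
python3 - <<'E'
from h import *
B=vision.get_image("scene")
cv2.imwrite("pics/c8.png",cv2.resize(B[150:215,205:285],None,fx=8,fy=8,interpolation=cv2.INTER_CUBIC))
E
```

```text
clock: 4.28
tool_pos: [0.5515, -0.124, 0.0189]
orientation: [0.0, 0.971, -0.241, -0.0]
ft_force: [0.3, -0.5, -0.6]
gripper_width: 0.0002
clamp mm 75.5 -191.0 18.9 F 0.5 -0.3 -0.6 t 4.2833
clock: 4.53
tool_pos: [0.5521, -0.1213, 0.0099]
orientation: [-0.0, 0.971, -0.239, -0.001]
ft_force: [-1.2, 1.0, -0.2]
gripper_width: 0.0002
clamp mm 74.7 -188.4 9.9 F -1.5 0.3 -0.2 t 4.5333
```

View pics/c8.png

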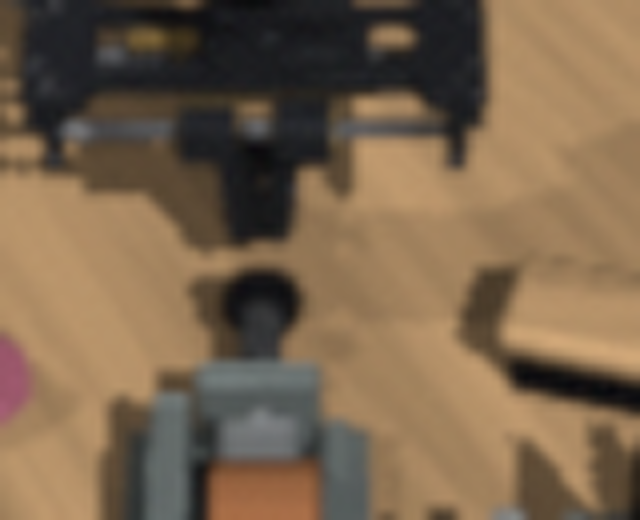

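The fingertip (scene 238,180) has a shadow about as far off as the knob's, so its real height is about 33 mm against the reported 10. I lower about 10 mm more and push.

```bash
python3 -m handwheel '[[-1,[0,0,-0.01],[0,0,0]],[-1,[0,0,-0.01],[0,0,0]],[-1,[0,0,0],[0,0,0]],[-1,[0,0,0],[0,0,0]]]'; python3 st.py;python3 -m handwheel '[[-1,[0.0037,0.0071,0],[0,0,0]],[-1,[0.0037,0.0071,0],[0,0,0]],[-1,[0,0,0],[0,0,0]]]'; python3 st.py;python3 -m handwheel '[[-1,[0.0037,0.0071,0],[0,0,0]],[-1,[0.0037,0.0071,0],[0,0,0]],[-1,[0,0,0],[0,0,0]]]'; python3 st.py;python3 -m handwheel '[[-1,[0.0037,0.0071,0],[0,0,0]],[-1,[0.0037,0.0071,0],[0,0,0]],[-1,[0,0,0],[0,0,0]]]'; python3 st.py
```

```text
clock: 4.92
tool_pos: [0.5521, -0.122, 0.0005]
orientation: [-0.0, 0.971, -0.239, -0.0]
ft_force: [-0.6, -0.9, 0.5]
gripper_width: 0.0004
clamp mm 75.1 -189.0 0.5 F -0.2 -1.1 0.5 t 4.9167
clock: 5.17
tool_pos: [0.5564, -0.1145, 0.0011]
orientation: [-0.0, 0.971, -0.239, 0.0]
ft_force: [0.2, -0.6, -1.0]
gripper_width: 0.0009
clamp mm 75.4 -180.3 1.1 F 0.4 -0.4 -1.0 t 5.1667
clock: 5.42
tool_pos: [0.56, -0.1074, 0.001]
orientation: [-0.0, 0.971, -0.239, 0.0]
ft_force: [-0.7, 0.6, 0.3]
gripper_width: 0.0004
clamp mm 75.2 -172.3 1.0 F -0.9 0.3 0.3 t 5.4167
clock: 5.67
tool_pos: [0.5635, -0.1008, 0.0009]
orientation: [0.0, 0.971, -0.239, 0.0]
ft_force: [-1.5, -3.3, 0.3]
gripper_width: 0.0004
clamp mm 75.3 -164.8 0.9 F 0.2 -3.6 0.3 t 5.6667
```

Contact: 3.6 N, matching the plunger spring. I keep pushing.

```bash
python3 -m handwheel '[[-1,[0.0037,0.0071,0],[0,0,0]],[-1,[0.0037,0.0071,0],[0,0,0]],[-1,[0.0037,0.0071,0],[0,0,0]],[-1,[0.0037,0.0071,0],[0,0,0]],[-1,[0,0,0],[0,0,0]]]'; python3 st.py;python3 -m handwheel '[[-1,[0.0037,0.0071,0],[0,0,0]],[-1,[0.0037,0.0071,0],[0,0,0]],[-1,[0.0037,0.0071,0],[0,0,0]],[-1,[0.0037,0.0071,0],[0,0,0]],[-1,[0,0,0],[0,0,0]]]'; python3 st.py;python3 -m handwheel '[[-1,[0.0037,0.0071,0],[0,0,0]],[-1,[0.0037,0.0071,0],[0,0,0]],[-1,[0,0,0],[0,0,0]]]'; python3 st.py
```

```text
clock: 6.08
tool_pos: [0.5711, -0.0864, 0.0009]
orientation: [0.0, 0.971, -0.239, 0.0]
ft_force: [-1.3, -5.1, 0.2]
gripper_width: 0.0004
clamp mm 75.3 -148.6 0.9 F 1.2 -5.1 0.2 t 6.0833
clock: 6.5
tool_pos: [0.5784, -0.0725, 0.0009]
orientation: [0.0, 0.971, -0.239, 0.0]
ft_force: [-1.8, -5.1, 0.2]
gripper_width: 0.0002
clamp mm 75.2 -132.9 0.9 F 0.8 -5.3 0.2 t 6.5
clock: 6.75
tool_pos: [0.5821, -0.0656, 0.001]
orientation: [0.0, 0.971, -0.239, 0.0]
ft_force: [-1.1, -6.1, 0.4]
gripper_width: 0.0005
clamp mm 75.2 -125.1 1.0 F 1.8 -5.9 0.4 t 6.75
```

```bash
python3 -m handwheel '[[-1,[0.0019,0.0035,0],[0,0,0]],[-1,[0,0,0],[0,0,0]]]'; python3 st.py;python3 -m handwheel '[[-1,[0.0019,0.0035,0],[0,0,0]],[-1,[0,0,0],[0,0,0]]]'; python3 st.py;python3 -m handwheel '[[-1,[0.0019,0.0035,0],[0,0,0]],[-1,[0,0,0],[0,0,0]]]'; python3 st.py
```

```text
clock: 6.92
tool_pos: [0.5823, -0.0652, 0.001]
orientation: [0.001, 0.971, -0.239, -0.0]
ft_force: [-6.3, -12.5, 2.2]
gripper_width: 0.0004
clamp mm 75.2 -124.6 1.0 F 0.2 -14.0 2.2 t 6.9167
clock: 7.08
tool_pos: [0.5823, -0.0651, 0.0009]
orientation: [0.003, 0.971, -0.239, -0.001]
ft_force: [-11.3, -21.9, 3.7]
gripper_width: 0.0003
clamp mm 75.2 -124.5 0.9 F 0.3 -24.6 3.7 t 7.0833
clock: 7.25
tool_pos: [0.5823, -0.065, 0.0009]
orientation: [0.004, 0.971, -0.239, -0.002]
ft_force: [-17.2, -30.2, 6.6]
gripper_width: 0.0003
clamp mm 75.2 -124.4 0.9 F -1.2 -34.8 6.6 t 7.25
```

Hard stop: the position stays fixed while the force climbs to 35 N. I back off and look.

```bash
python3 -m handwheel '[[-1,[-0.0047,-0.0088,0],[0,0,0]],[-1,[-0.0093,-0.0177,0],[0,0,0]],[-1,[-0.0140,-0.0265,0],[0,0,0]],[-1,[-0.0140,-0.0265,0],[0,0,0]],[-1,[-0.0140,-0.0265,0],[0,0,0]],[-1,[-0.0140,-0.0265,0],[0,0,0]],[-1,[0,0,0.08],[0,0,0]],[-1,[0,0,0.08],[0,0,0]]]'; python3 st.py
python3 - <<'E'
from h import *
B=vision.get_image("scene");cv2.imwrite("pics/scene5.png",B)
cv2.imwrite("pics/c9.png",cv2.resize(B[165:275,170:330],None,fx=5,fy=5,interpolation=cv2.INTER_CUBIC))
B=vision.get_image("top");cv2.imwrite("pics/top5.png",B)
cv2.imwrite("pics/c9t.png",cv2.resize(B[145:275,180:330],None,fx=4.5,fy=4.5,interpolation=cv2.INTER_CUBIC))
E
```

```text
clock: 7.92
tool_pos: [0.5484, -0.1261, 0.0803]
orientation: [-0.001, 0.971, -0.24, -0.002]
ft_force: [0.7, 0.2, 0.6]
gripper_width: 0.0004
clamp mm 73.6 -194.3 80.3 F 0.5 0.5 0.6 t 7.9167
```

View pics/c9.png

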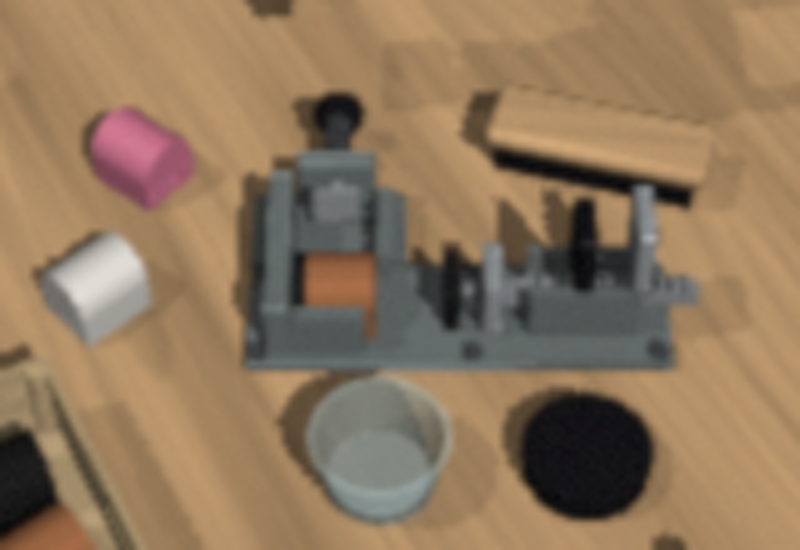

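View pics/c9t.png

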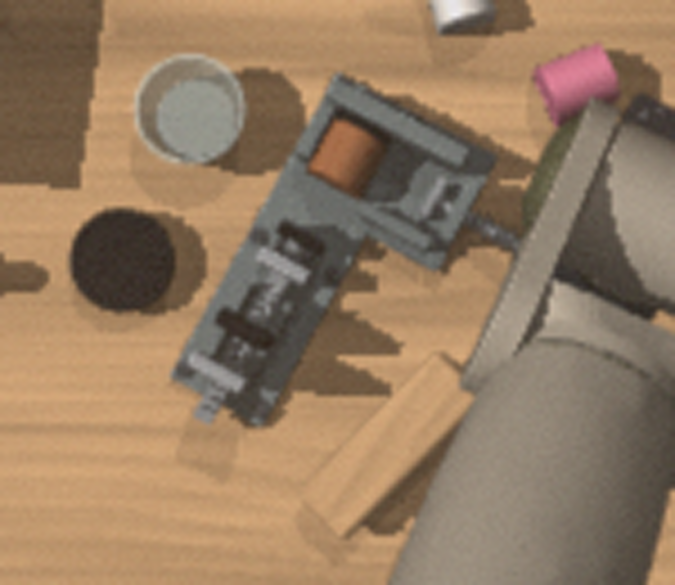

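The heel is home: its brown top is now at top crop (347,158), against the +y stop, and the plunger has sprung back. Next is the trigger. I raise first and check joint 6 before turning.

```bash
python3 -m handwheel '[[-1,[0,0,0.08],[0,0,0]],[-1,[0,0,0.08],[0,0,0]]]'; python3 -c "
from workcell import sensors;print(sensors.sense()['q'].round(2))
from h import *
p=np.load('p.npy');print(T(p,[(-152,0,0)]), (cv2 is not None))"
```

```text
clock: 8.18
tool_pos: [0.5488, -0.1254, 0.1604]
orientation: [-0.001, 0.971, -0.239, -0.002]
ft_force: [0.4, 0.3, 0.4]
gripper_width: -0.0
[-0.43  0.44  1.45  0.    1.26  0.05]
[[0.43945406 0.15107258 0.        ]] True
```

```bash
python3 -m handwheel '[[-1,[-0.027,0.069,0],[0,0,0.057]],[-1,[-0.027,0.069,0],[0,0,0.057]],[-1,[-0.027,0.069,0],[0,0,0.057]],[-1,[-0.027,0.069,0],[0,0,0.057]],[-1,[-0.027,0.069,0],[0,0,0.057]],[-1,[-0.027,0.069,0],[0,0,0.057]],[-1,[-0.027,0.069,0],[0,0,0.057]],[-1,[-0.027,0.069,0],[0,0,0.057]]]'; python3 -m handwheel '[[-1,[0,0,0],[0,0,0.059]],[-1,[0,0,0],[0,0,0.059]],[-1,[0,0,0],[0,0,0.059]],[-1,[0,0,0],[0,0,0.059]],[-1,[0,0,0],[0,0,0.057]],[-1,[0,0,0],[0,0,0]]]';python3 st.py
```

```text
clock: 8.85
tool_pos: [0.4406, 0.1516, 0.1606]
orientation: [-0.0, 0.972, 0.236, 0.0]
ft_force: [0.2, -1.2, 1.1]
gripper_width: 0.0005
clock: 9.35
tool_pos: [0.4415, 0.1501, 0.1605]
orientation: [-0.0, 0.855, 0.518, -0.0]
ft_force: [-0.5, -0.9, 0.2]
gripper_width: 0.0005
clamp mm -149.8 0.1 160.5 F 0.0 -1.0 0.2 t 9.35
```

```bash
python3 -m handwheel '[[-1,[0,0,-0.07],[0,0,0]],[-1,[0,0,-0.07],[0,0,0]],[-1,[0,0,-0.065],[0,0,0]],[-1,[0,0,0],[0,0,0]]]';python3 st.py
python3 - <<'E'
from h import *
B=vision.get_image("scene")
cv2.imwrite("pics/c10.png",cv2.resize(B[150:260,200:350],None,fx=5,fy=5,interpolation=cv2.INTER_CUBIC))
E
```

```text
clock: 9.68
tool_pos: [0.4383, 0.1495, 0.0536]
orientation: [-0.002, 0.857, 0.515, -0.004]
ft_force: [-1.2, -0.1, -0.3]
gripper_width: 0.0003
clamp mm -152.3 -1.9 53.6 F -1.0 -0.6 -0.3 t 9.6833
```

View pics/c10.png

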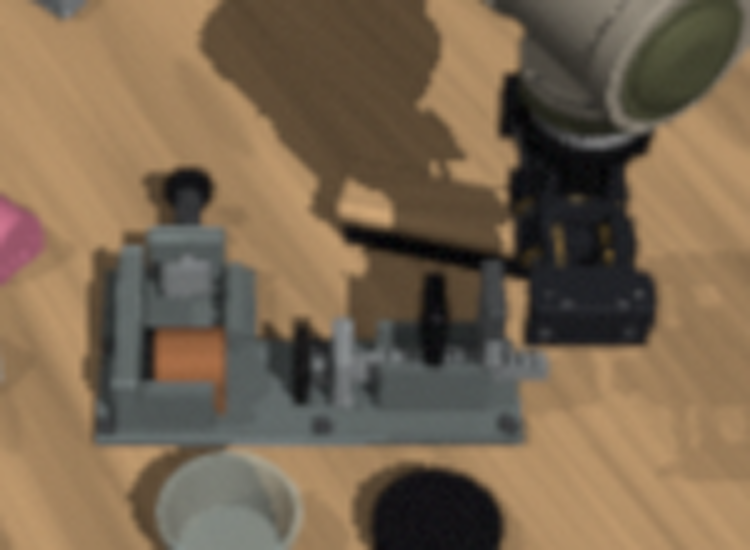

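```bash
python3 - <<'E'
from h import *
p=np.load("p.npy")
for z in (95,118,140): print(z,((proj("scene",T(p,[(-152-37,92,z),(-152+37,92,z)]))-[200,150]+.5)*5).round())
E
```

```text
95 [[644. 418.]
 [514. 419.]]
118 [[650. 393.]
 [518. 393.]]
140 [[656. 368.]
 [522. 368.]]
```

Fingers are behind the trigger with the body well clear above it. I creep forward along clamp +x.

```bash
python3 -m handwheel '[[-1,[0.0088,-0.0047,0],[0,0,0]],[-1,[0.0088,-0.0047,0],[0,0,0]],[-1,[0.0088,-0.0047,0],[0,0,0]],[-1,[0,0,0],[0,0,0]]]';python3 st.py; for i in 1; do python3 -m handwheel '[[-1,[0.0035,-0.0019,0],[0,0,0]],[-1,[0.0035,-0.0019,0],[0,0,0]],[-1,[0,0,0],[0,0,0]]]';python3 st.py; done;  python3 -m handwheel '[[-1,[0.0035,-0.0019,0],[0,0,0]],[-1,[0.0035,-0.0019,0],[0,0,0]],[-1,[0,0,0],[0,0,0]]]';python3 st.py
```

```text
clock: 10.07
tool_pos: [0.4567, 0.1421, 0.0598]
orientation: [0.001, 0.857, 0.516, 0.001]
ft_force: [-0.5, 0.8, 1.0]
gripper_width: 0.0005
clamp mm -132.6 0.1 59.8 F -0.8 0.5 1.0 t 10.0667
clock: 10.32
tool_pos: [0.4587, 0.1405, 0.0587]
orientation: [0.0, 0.857, 0.516, 0.0]
ft_force: [0.0, -0.7, 0.8]
gripper_width: 0.0007
clamp mm -130.0 -0.4 58.7 F 0.4 -0.6 0.8 t 10.3167
clock: 10.57
tool_pos: [0.4613, 0.139, 0.0585]
orientation: [-0.001, 0.856, 0.516, -0.001]
ft_force: [-4.1, 2.8, 3.0]
gripper_width: 0.0004
clamp mm -127.0 -0.5 58.5 F -4.9 0.6 3.0 t 10.5667
```

```bash
cat > pad.py <<'E'
from h import *
import sys
p=np.load("p.npy"); name=sys.argv[1]
# pad front face outline for jaw values
B=vision.get_image("scene"); cv2.imwrite(f"pics/{name}_full.png",B)
x,y,s=235,195,12
t=cv2.resize(B[y:y+45,x:x+65],None,fx=s,fy=s,interpolation=cv2.INTER_CUBIC)
for j in range(0,80,10):
    q=((proj("scene",T(p,[(j,0,49),(j,18,49)]))-[x,y]+.5)*s).astype(int)
    cv2.line(t,tuple(map(int,q[0])),tuple(map(int,q[1])),(0,255,0) if j%20 else (0,0,255),1)
cv2.imwrite(f"pics/{name}.png",t)
E
python3 pad.py p0
```

```text
(no output)
```

View pics/p0.png

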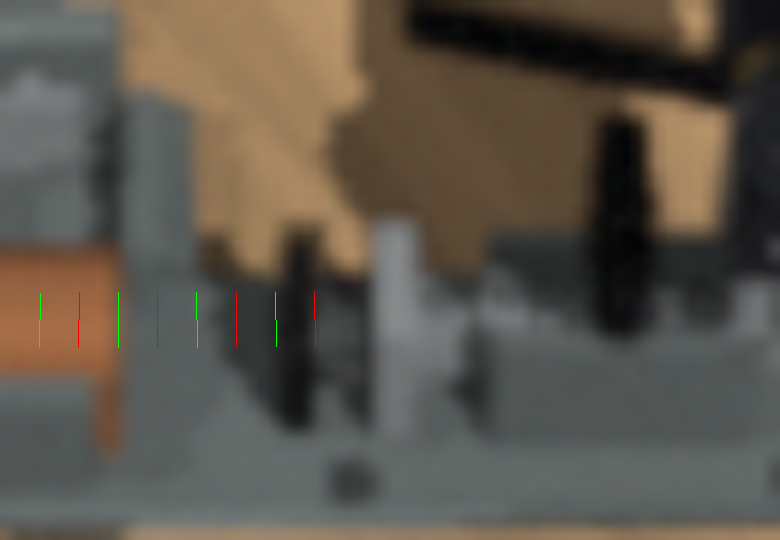

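The pad face is at about x = 282 in the crop, so the jaw is at about 9 mm. The heel edge sits on the 50 mm line, as it should at home. Now the first stroke.

```bash
for k in 1; do python3 -m handwheel '[[-1,[0.0071,-0.0037,0],[0,0,0]],[-1,[0,0,0],[0,0,0]]]'>/dev/null;python3 st.py;python3 -m handwheel '[[-1,[0.0071,-0.0037,0],[0,0,0]],[-1,[0,0,0],[0,0,0]]]'>/dev/null;python3 st.py;python3 -m handwheel '[[-1,[0.0071,-0.0037,0],[0,0,0]],[-1,[0,0,0],[0,0,0]]]'>/dev/null;python3 st.py;python3 -m handwheel '[[-1,[0.0071,-0.0037,0],[0,0,0]],[-1,[0,0,0],[0,0,0]]]'>/dev/null;python3 st.py;python3 -m handwheel '[[-1,[0.0053,-0.0028,0],[0,0,0]],[-1,[0,0,0],[0,0,0]]]'>/dev/null;python3 st.py; done; python3 pad.py p1
```

```text
clamp mm -123.1 -0.5 58.4 F -5.2 -0.2 4.0 t 10.7833
clamp mm -119.2 -0.5 58.3 F -5.8 0.8 4.6 t 10.95
clamp mm -115.3 -0.5 58.3 F -5.7 0.2 4.3 t 11.1167
clamp mm -111.4 -0.5 58.2 F -6.7 -0.3 3.9 t 11.2833
clamp mm -109.5 -0.5 58.2 F -11.7 0.0 6.3 t 11.45
```

View pics/p1.png

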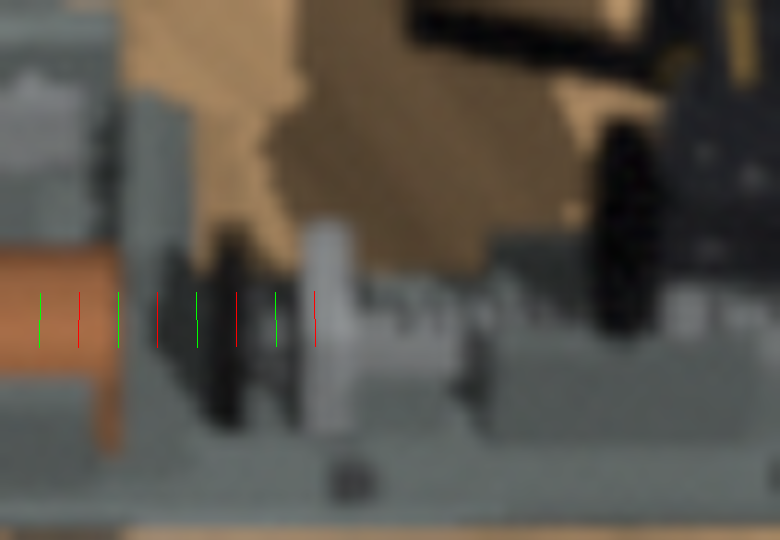

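The jaw moved about 17 mm, to about 26, and the trigger end stop is at TCP x of about -109.5. Now back out and do stroke 2.

```bash
python3 -m handwheel '[[-1,[-0.0097,0.0051,0],[0,0,0]],[-1,[-0.0097,0.0051,0],[0,0,0]],[-1,[-0.0097,0.0051,0],[0,0,0]],[-1,[-0.0106,0.0056,0],[0,0,0]],[-1,[0,0,0],[0,0,0]],[-1,[0,0,0],[0,0,0]]]' >/dev/null;python3 st.py; python3 -m handwheel '[[-1,[0.0088,-0.0047,0],[0,0,0]],[-1,[0.0088,-0.0047,0],[0,0,0]],[-1,[0.0088,-0.0047,0],[0,0,0]],[-1,[0,0,0],[0,0,0]]]'>/dev/null; python3 st.py;python3 -m handwheel '[[-1,[0.0071,-0.0037,0],[0,0,0]],[-1,[0,0,0],[0,0,0]]]'>/dev/null; python3 st.py;python3 -m handwheel '[[-1,[0.0053,-0.0028,0],[0,0,0]],[-1,[0,0,0],[0,0,0]]]'>/dev/null; python3 st.py;python3 pad.py p2
```

```text
clamp mm -129.5 -0.2 58.7 F -2.3 -0.4 0.0 t 12.0
clamp mm -114.4 -0.3 58.5 F -5.6 1.4 4.1 t 12.3333
clamp mm -110.8 -0.3 58.5 F -5.8 1.4 5.3 t 12.5
clamp mm -109.5 -0.4 58.4 F -15.1 1.8 7.7 t 12.6667
```

View pics/p2.png

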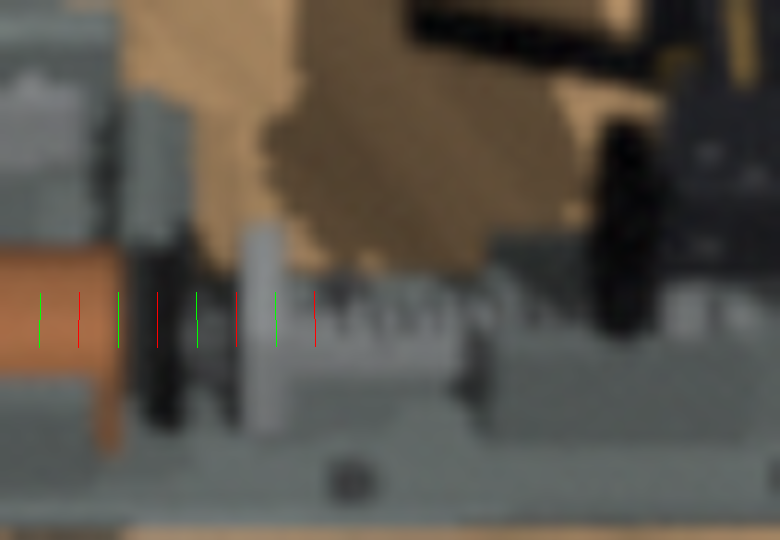

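The jaw is now at about 42, with a gap of about 8 mm. In stroke 3 I go stepwise and watch the force rise.

```bash
python3 -m handwheel '[[-1,[-0.0097,0.0051,0],[0,0,0]],[-1,[-0.0097,0.0051,0],[0,0,0]],[-1,[-0.0097,0.0051,0],[0,0,0]],[-1,[-0.0115,0.0061,0],[0,0,0]],[-1,[0,0,0],[0,0,0]],[-1,[0,0,0],[0,0,0]]]' >/dev/null;python3 st.py; python3 -m handwheel '[[-1,[0.0088,-0.0047,0],[0,0,0]],[-1,[0.0088,-0.0047,0],[0,0,0]],[-1,[0,0,0],[0,0,0]]]'>/dev/null; python3 st.py;python3 -m handwheel '[[-1,[0.0035,-0.0019,0],[0,0,0]],[-1,[0,0,0],[0,0,0]],[-1,[0,0,0],[0,0,0]]]'>/dev/null; python3 st.py;python3 -m handwheel '[[-1,[0.0035,-0.0019,0],[0,0,0]],[-1,[0,0,0],[0,0,0]],[-1,[0,0,0],[0,0,0]]]'>/dev/null; python3 st.py;python3 -m handwheel '[[-1,[0.0035,-0.0019,0],[0,0,0]],[-1,[0,0,0],[0,0,0]],[-1,[0,0,0],[0,0,0]]]'>/dev/null; python3 st.py;python3 -m handwheel '[[-1,[0.0035,-0.0019,0],[0,0,0]],[-1,[0,0,0],[0,0,0]],[-1,[0,0,0],[0,0,0]]]'>/dev/null; python3 st.py
```

```text
clamp mm -130.4 -0.4 58.6 F 0.9 -0.2 -0.4 t 13.2167
clamp mm -120.2 -0.5 58.5 F -4.8 1.3 3.7 t 13.4667
clamp mm -118.9 -0.5 58.4 F -5.6 1.8 3.3 t 13.7167
clamp mm -117.1 -0.5 58.4 F -6.6 1.3 4.1 t 13.9667
clamp mm -115.3 -0.5 58.4 F -8.7 2.0 4.8 t 14.2167
clamp mm -113.6 -0.5 58.4 F -9.2 1.4 6.1 t 14.4667
```

```bash
python3 -m handwheel '[[-1,[0.0035,-0.0019,0],[0,0,0]],[-1,[0,0,0],[0,0,0]],[-1,[0,0,0],[0,0,0]]]'>/dev/null; python3 st.py;python3 -m handwheel '[[-1,[0.0035,-0.0019,0],[0,0,0]],[-1,[0,0,0],[0,0,0]],[-1,[0,0,0],[0,0,0]]]'>/dev/null; python3 st.py;python3 pad.py p3
```

```text
clamp mm -112.0 -0.6 58.4 F -11.3 1.6 8.0 t 14.7167
clamp mm -110.3 -0.6 58.4 F -12.4 2.2 9.0 t 14.9667
```

View pics/p3.png

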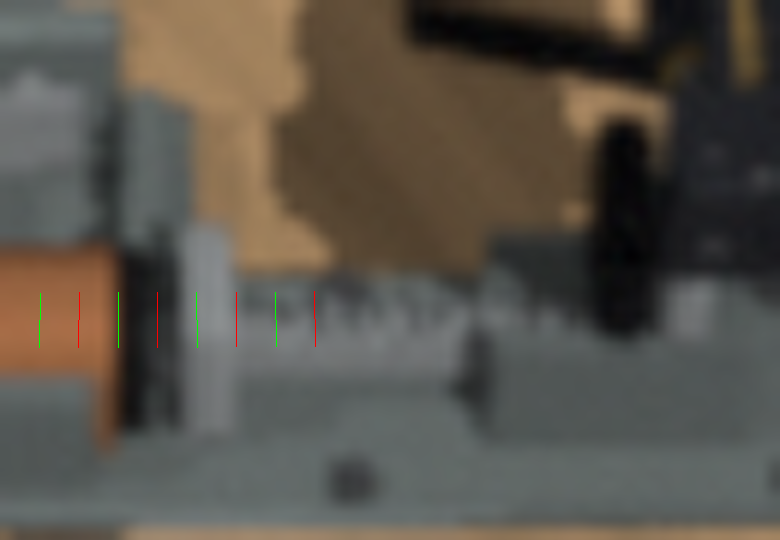

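The pad is on the heel and pressed back about 7 mm, judging by the jaw-plate-to-heel gap of 63 px against about 90 px free. The last 0.8 mm to the trigger stop brings it to about 8.

```bash
python3 -m handwheel '[[-1,[0.0018,-0.0009,0],[0,0,0]],[-1,[0,0,0],[0,0,0]],[-1,[0,0,0],[0,0,0]]]'>/dev/null; python3 st.py;python3 -m handwheel '[[-1,[0.0011,-0.0006,0],[0,0,0]],[-1,[0,0,0],[0,0,0]],[-1,[0,0,0],[0,0,0]],[-1,[0,0,0],[0,0,0]],[-1,[0,0,0],[0,0,0]],[-1,[0,0,0],[0,0,0]]]'; python3 st.py;python3 pad.py p4
python3 - <<'E'
import cv2,numpy as np
for n in("p0","p1","p2","p3","p4"):
    im=cv2.imread(f"pics/{n}_full.png").astype(float)
    # row profile of jaw plate/pad: rows 222-226
    pr=im[222:228,240:282].mean(axis=(0,2)); print(n,pr.round().astype(int).tolist())
E
```

```text
clamp mm -109.6 -0.6 58.4 F -14.2 2.1 9.0 t 15.2667
clock: 15.77
tool_pos: [0.4768, 0.1307, 0.0584]
orientation: [-0.002, 0.856, 0.516, -0.002]
ft_force: [-13.8, 10.4, 11.8]
gripper_width: 0.0003
clamp mm -109.5 -0.6 58.4 F -17.0 2.7 11.8 t 15.7667
p0 [107, 106, 105, 102, 93, 90, 92, 92, 92, 92, 92, 92, 89, 79, 68, 60, 53, 46, 32, 24, 29, 56, 66, 64, 60, 57, 95, 116, 119, 117, 111, 108, 101, 79, 59, 65, 81, 90, 91, 89, 89, 88]
p1 [107, 107, 106, 102, 93, 91, 90, 82, 69, 57, 47, 42, 30, 22, 25, 43, 60, 70, 65, 56, 90, 114, 120, 126, 118, 110, 108, 109, 105, 107, 109, 106, 101, 78, 58, 64, 78, 87, 88, 87, 86, 86]
p2 [108, 107, 105, 102, 86, 61, 44, 32, 24, 27, 53, 65, 66, 61, 57, 97, 118, 119, 115, 110, 109, 109, 108, 106, 108, 108, 103, 105, 105, 105, 107, 106, 100, 78, 59, 64, 78, 87, 87, 86, 87, 86]
p3 [107, 107, 105, 101, 70, 30, 26, 44, 52, 59, 93, 115, 121, 126, 119, 110, 109, 109, 110, 111, 110, 107, 108, 108, 106, 108, 110, 108, 107, 105, 106, 106, 102, 80, 59, 63, 81, 88, 88, 87, 89, 88]
p4 [107, 107, 105, 100, 70, 30, 24, 42, 49, 55, 96, 117, 120, 117, 112, 109, 109, 111, 107, 105, 107, 107, 108, 104, 104, 108, 106, 107, 109, 107, 107, 102, 96, 77, 60, 64, 79, 88, 88, 86, 88, 87]
```

View pics/p4.png

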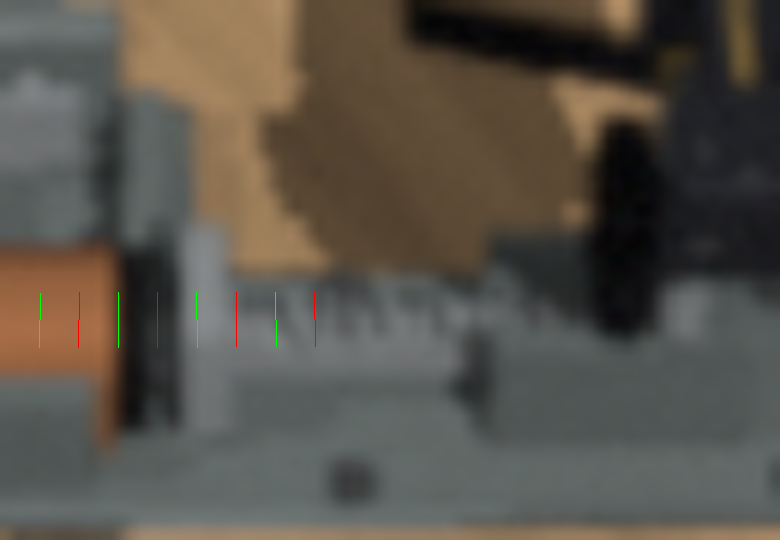

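The measured pad compression is 2.55 px, or about 7.8 mm, with the trigger at its stop. One last check of the other objects, then I hand in.

```bash
python3 st.py; python3 - <<'E'
import cv2,numpy as np
a=cv2.imread("pics/scene0.png").astype(int);b=cv2.imread("pics/p4_full.png").astype(int)
for n,(x,y) in dict(tin=(287,256),ramekin=(245,255),horn=(385,288),cleaner=(330,298),pink=(198,196),white=(189,222),hammer=(208,145)).items():
    print(n,abs(a-b)[y-12:y+12,x-12:x+12].mean().round(1))
cv2.imwrite("pics/fin.png",b[100:384].astype(np.uint8))
E
```

```text
clamp mm -109.5 -0.6 58.4 F -17.8 2.4 11.7 t 15.8167
tin 2.3
ramekin 4.9
horn 5.9
cleaner 5.4
pink 5.0
white 6.0
hammer 5.1
```

View pics/fin.png

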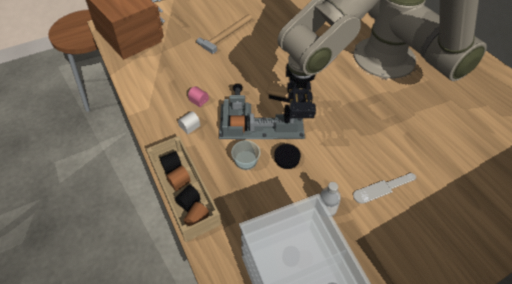

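The other objects are where they were. Handing in.

```bash
python3 -c "
from workcell import finish_job; print(finish_job())"
```

```text
the job is handed in; nothing more can be done
None
```

I pushed the plunger to its hard stop (about 35 N against it), and the camera showed the heel home against the stop. Three trigger strokes then brought the jaw up. I handed in at about 16 s with the trigger held fully in, so the pad keeps pressing on the heel.

- **Pad compression:** the last picture gave about 7.8 mm. The force rise is less clear: about 7 mm shortly before the stop using the total force, but lower using only the push direction. That force also had an unexplained upward part, 12 N at the end.
- **Tool position:** the real fingertips sat about 22–25 mm above the reported TCP. My first plunger approach passed over or just short of the knob without touching it. I corrected the height from the pictures.
- **Other objects:** the tin, ramekin, horn, cleaner, hammer and the pink and white blocks look the same before and after. The arm partly hides the brush in the last picture. The edge I can see looks unmoved, but I did not compare it numerically.

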